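# Gauge the rail saddles for wear, then hang or reject them

## Robot

A 6-joint arm with a two-finger parallel gripper is mounted at the origin on the work surface. World frame = base frame: x ahead of the robot, y to its left, z up, the work surface at z = 0. Lengths are in m, angles in rad, forces in N, time in s.
With the tool pointing down it reaches from about 0.2 to 0.875 m from the base axis. Payload 3.4 kg.
Tool frame: the origin (TCP) lies at the very end of the fingers, on their centre line; the grasp point (between the pads) lies 19 mm behind it; z points along the fingers, y is the line along which they close (so a half turn about z gives the same grasp; the last joint's range is limited). The gripper opens to 94 mm and grips with 3 to 60 N. Pads are 16 mm wide; open, the fingers measure 119 mm over their backs; the gripper's body (75 mm by 177 mm) begins 78 mm behind the grasp point.
Start: joints at [1.182, 0.276, 1.505, -0, 1.361, -0.121], TCP at [0.152, 0.555, 0.205] pointing down, gripper open.
Joint ranges: [-2.89, 2.89], [-0.75, 2.08], [0.22, 2.7], [-1.18, 4.32], [0.11, 2.71], [-2.7, 2.7]. Speed limits (rad/s): [2.57, 2.57, 3.14, 3.14, 3.14, 3.14].

## Interface

Orientations are given as a unit quaternion [x, y, z, w].
In Python, from cell import bot, optics, order gives the robot as it stands. The module is installed in compiled form; this text tells all that it offers.
- The arm moves only by the tool move_arm, never from a script. Its argument "series" is one flat list of numbers, 5 for each row, row after row: the shift along the tool's x, y, z in m, then the turn about the tool's z in rad, then the gripper command: -1 is shut, 1 is fully open, values between are in proportion. In form: [x, y, z, roll, claw, x, y, z, roll, claw, ...]. A call has 1 to 20 rows; each row shifts and turns the commanded pose from where the row before left it, along the tool's axes as they then stand; what a row does not reach is not made up. A row lasts 1/10 s, in which the tool goes at most 50 mm and 8.59 degrees, less where a joint would pass 70% of its speed; a pose out of reach is approached as far as the arm can. A call with a gripper value outside its range is refused whole. The fingers move at their own pace and stop on an object; the grip force is fixed at half the most. Time passes only in rows, so rows that do not move let the fingers close. It gives the time, the measured TCP pose, the force, the opening and the grip force at its end, in the units of the state.
- bot.get_state(): the state, without advancing time (a new reading comes with each control period).
- optics.snapshot(name): name is "scene" or "top" or "wrist"; returns a dict with "pixels" (400x640x3 uint8, blue, green, red), "range_z" (400x640 float32, m along the optical axis (not along the pixel's ray), 0 where there is no reading), "fx", "fy", "cx", "cy" (pixels), "extrinsics" (4x4, takes a point from camera to world coordinates). Camera axes: x right, y down, z forward; pixel columns grow to the right and rows downward; lengths in m; the calibration is good to about 2 mm. A picture is of the moment at which its call begins.
- order.job_done(): hands the job in; it is judged then, once.
The state is a dict: "time": time; "joint_positions": joint angles; "qd": joint speeds; "effort": joint torques, N m; "tcp_pos": TCP position; "tcp_rot": TCP orientation; "contact_force": force on the tool from outside, world axes, zero at the start; "torque": the same for the moment, N m; "width": finger opening in m; "finger_force": force on a finger pad.
Only numpy, scipy, OpenCV 4.12 (cv2) and the standard library are available. Lean on these libraries where they do the work, as an engineer would, in place of code of your own. Each camera call takes 0.05 s, during which the arm holds its last target. There are 200 camera calls.

## Task

Check the rail saddles on the bench for wear one at a time, in handle order white, yellow, green, blue, black (one may be missing): slide each along the slot of the taper gauge until it wedges, and see whether its handle stops short of the red flag or goes past it. Drape each one that stops short squarely over the drying rail, a leg on either side of the bar, and stand each one that goes past upright in the orange tray. Leave the vial, the small bottle and the brass cap where they are.

Things in the scene. Friction and masses are not known exactly. Their poses are not given: they have to be found in the camera images.
- sad_white_handle (a point): Centre of the white handle of a saddle, 74 mm above its feet. A saddle stands on two round steel legs 42 mm tall, centred 33 mm either side of the handle along its x; a grey cap 102 (x) x 38 (y) x 10 mm lies on the legs; a handle 16 (x) x 26 (y) x 44 mm tall stands on the cap. Height 96 mm, about 0.18 kg. z up, x along the cap. May be absent.
- sad_yellow_handle (a point): Centre of the yellow handle of a second saddle, shaped as the white one. The legs of one saddle are alike, 24, 28 or 32 mm in diameter; which saddle has which is not told, and the cap hides it from above. The legs are smooth. May be absent.
- sad_green_handle (a point): Centre of the green handle of a third saddle, shaped as the white one, legs 24, 28 or 32 mm. The underside of a saddle's cap is 32 mm below this point. A saddle turned half round is the same. May be absent.
- sad_blue_handle (a point): Centre of the blue handle of a fourth saddle, shaped as the white one, legs 24, 28 or 32 mm. May be absent.
- sad_black_handle (a point): Centre of the black handle of a fifth saddle, shaped as the white one, legs 24, 28 or 32 mm. May be absent.
- gauge: Fixed taper gauge: base plate 6 mm thick (its top is the slot floor), x -100 to +85 mm, 124 mm wide; two aluminium cheeks rise to 34 mm above the bench. Slot on its x axis, open-ended, from the mouth at x = -75 mm (41.6 mm wide) to x = +75 (17.6 mm): width = 29.6 - 0.16 x mm. Saddles slide towards +x, cap in line with the slot and above the cheeks, until the front leg wedges. Origin on the bench.
- flag_red: Fixed red flag plate, 16 mm wide, top 50 mm above the bench, 50 mm to the +y side of the slot. Its x in the gauge's frame is today's limit: a wedged saddle with its handle centre at smaller x stops short, at greater x goes past. Handles stop near x = -48 (32 mm legs), -23 (28) or +2 mm (24), give or take 5; the flag is about half-way between two of these. Origin under its foot.
- flag_grey: Fixed grey flag like the red one, at the other limit place beside the slot; of no meaning today. Origin under its foot.
- rail_top (a point): Middle of the top face of the fixed drying rail: level steel bar 24 mm wide (x), 14 mm deep, 250 mm long (y, along the bar), top 120 mm above the bench, a post at each end at y = +-128 mm. A draped saddle has a leg on each side, its cap's underside on the bar and its x square across the bar, handle within 110 mm of this point.
- tray: Loose orange tray for saddles that go past, outside 150 (x) x 250 (y) x 58 mm tall, walls and floor 4 mm thick, 0.6 kg. Holds three saddles side by side along its y, caps along its x. Origin at the centre of its underside.
- vial: Small amber vial with a black cap, 28 mm across, 50 mm tall; not part of the job, leave it alone. Origin at the centre of its underside.
- dropper: Small white bottle with a blue cap, 40 mm across, 70 mm tall; not part of the job, leave it alone. Origin at the centre of its underside.
- tin_lid: Brass cap, a disc 28 mm across and 12 mm thick, lying on the gauge's base plate beside the narrow end of the slot; not part of the job, leave it alone. Origin at the centre of its underside.
There are look-alikes about, which are no part of the job. What is shaped like the part that bears sad_green_handle but turquoise is not meant. What is shaped like the part that bears sad_black_handle but purple is not meant.

How it is judged:
By the outcome, as a careful person would: the job done as asked, in the order asked, and still so for the second after the job is handed in, with the robot touching nothing.
Of sad_white, sad_yellow, sad_green, sad_blue, sad_black only 4 to 5 are there at a start; the rules pass over those that are not, and their reading is None.
At some moment in a run one of sad_green, sad_black may be knocked a few centimetres aside while the robot is not near it.
It also fails if it takes over 210 s, if anything falls off the work surface, if the arm or the gripper's body presses on something with over 40 N, if the wrist force passes 120 N, or if a joint passes its speed limit or range.

## Working session

There is one attempt and no reset: what is moved stays moved. The work goes in short steps, Python scripts to look and compute and a tool call to move; the robot and the scene stay as the last step left them, time stands still between calls to the robot, and variables do not carry over. Pictures are saved under pics/ and viewed, at most 14 in all, crops included, and the job is handed in when it is done.

Besides the shell and the picture viewer there is one more tool, called after "Call:" as name(argument=value, ...) on one line, values as JSON. move_arm: Moves the arm, as the interface text tells. Its arguments: {"type":"object","properties":{"series":{"type":"array","items":{"type":"number"}}},"required":["series"]}

```bash
mkdir -p pics
cat > h.py <<'E'
import numpy as np, cv2
from cell import bot, optics, order
def snap(n):
    return optics.snapshot(n)
def world(s,u,v,z=None):
    E=s['extrinsics']; d=np.array([(u-s['cx'])/s['fx'],(v-s['cy'])/s['fy'],1.0])
    o=E[:3,3]; r=E[:3,:3]@d
    if z is None: return o+r*s['range_z'][int(v),int(u)]
    return o+r*(z-o[2])/r[2]
E
python3 - <<'E'
from h import *
for n in ['scene','top']:
    s=snap(n); cv2.imwrite(f'pics/{n}0.png',s['pixels']); np.savez(f'{n}0.npz',**s)
    print(n,s['fx'],s['fy'],s['cx'],s['cy'],np.round(s['extrinsics'],3).tolist())
print(bot.get_state())
E
```

```text
scene 418.5946631987197 418.5946631987197 319.24816127921963 203.14761356853967 [[-0.748, 0.375, -0.548, 1.063], [0.664, 0.446, -0.601, 0.632], [0.019, -0.813, -0.582, 0.747], [0.0, 0.0, 0.0, 1.0]]
top 444.9455891350132 444.9455891350132 317.5978207599605 196.18266315398475 [[-0.02, -0.986, 0.163, 0.282], [-1.0, 0.024, 0.02, -0.015], [-0.023, -0.163, -0.986, 1.241], [0.0, 0.0, 0.0, 1.0]]
{'time': 0.1, 'joint_positions': array([ 1.18201567e+00,  2.76507661e-01,  1.50599929e+00, -4.99890764e-05,
        1.36068544e+00, -1.21012661e-01]), 'qd': array([-0.00071351, -0.00108867, -0.00192922,  0.00126463,  0.00160108,
       -0.00014028]), 'effort': array([ 1.51600099e-03, -4.05456555e+01, -2.37778813e+01,  7.03199976e-02,
        2.97936529e-02, -6.79464029e-05]), 'tcp_pos': array([0.1519705 , 0.55402828, 0.20470786]), 'tcp_rot': array([ 1.33479153e-01,  9.91051298e-01, -7.80188286e-04, -1.78032566e-04]), 'contact_force': array([-0.35337795,  0.48434745, -0.18541351]), 'torque': array([-0.01849419, -0.02020703, -0.02715604]), 'finger_force': 0.0, 'width': 0.0939388874012076}
```

View pics/top0.png

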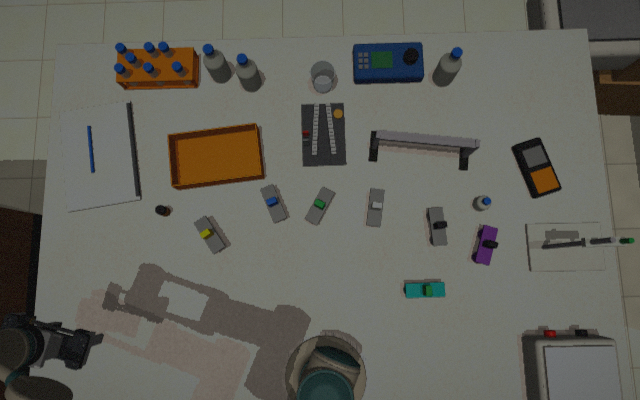

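View pics/scene0.png

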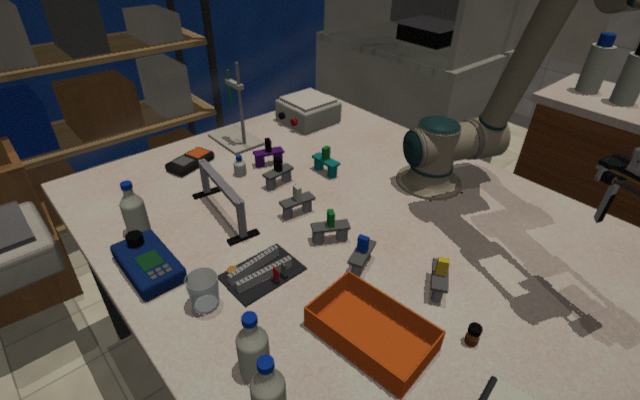

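Top view: five saddles: yellow (208,233), blue (272,201), green (320,204), white (376,205), black (438,225). The gauge is at (323,134), with its mouth towards the robot and the brass cap at (338,113). The tray is at (216,156) and the rail bar at (425,142).

Look-alikes: the green handle at (425,290) is on a turquoise saddle and the black handle at (486,243) is on a purple one. The grey-capped green (320,204) and black (438,225) fit the description. I'll check this in one crop while measuring.

```bash
cat >> h.py <<'E'
def cloud(s):
    Z=s['range_z']; v,u=np.indices(Z.shape)
    P=np.stack([(u-s['cx'])/s['fx']*Z,(v-s['cy'])/s['fy']*Z,Z],-1)
    W=P@s['extrinsics'][:3,:3].T+s['extrinsics'][:3,3]; W[Z==0]=np.nan
    return W
def rect(pts):
    c,(w,h),a=cv2.minAreaRect((pts[:,:2]*1000).astype(np.float32))
    if w<h: w,h,a=h,w,a+90
    return np.round(c,1),round(w,1),round(h,1),round((a+90)%180-90,1)
def saddle(s,u,v,r=0.07):
    """cap rect + handle-top centroid, around the pixel of the handle"""
    W=cloud(s); c=world(s,u,v,0.09)
    near=np.hypot(W[...,0]-c[0],W[...,1]-c[1])<r
    z=W[...,2]; cap=near&(z>0.042)&(z<0.06); top=near&(z>0.085)&(z<.11)
    n,l,st,_=cv2.connectedComponentsWithStats((near&(z>.042)&(z<.11)).astype(np.uint8))
    k=1+np.argmax(st[1:,4]); cap&=l==k; top&=l==k
    return dict(cap=rect(W[cap]),capz=np.median(z[cap]),top=np.round(W[top].mean(0)*1000,1),n=(cap.sum(),top.sum()))
E
python3 - <<'E'
from h import *
s=dict(np.load('top0.npz')); 
for n,p in dict(white=(376,205),yellow=(208,233),green=(320,204),blue=(272,201),black=(438,225)).items():
    print(n,saddle(s,*p))
W=cloud(s); z=W[...,2]
def reg(u0,u1,v0,v1,a,b):
    m=np.zeros(z.shape,bool); m[v0:v1,u0:u1]=1; m&=(z>a)&(z<b); return W[m]
print('rail',rect(reg(365,485,125,175,.11,.13)),np.median(reg(365,485,125,175,.11,.13)[:,2]))
print('tray',rect(reg(160,275,115,195,.045,.065)))
print('plate',rect(reg(295,352,98,170,.003,.012)), 'cheeks',rect(reg(295,352,98,170,.028,.038)))
hsv=cv2.cvtColor(s['pixels'],cv2.COLOR_BGR2HSV)
m=((hsv[...,0]<8)|(hsv[...,0]>172))&(hsv[...,1]>150); m[:,:295]=0;m[:,352:]=0;m[:98]=0;m[170:]=0
vv,uu=np.where(m); print('red',len(vv),uu.mean(),vv.mean(),np.nanmedian(W[m],0),world(s,uu.mean(),vv.mean(),.04))
sc=dict(np.load('scene0.npz'))
for n,p in dict(green=(330,217),blue=(363,243),white=(297,190),black=(278,160),yellow=(442,267)).items():
    try: print('scene',n,saddle(sc,*p)['top'])
    except Exception as e: print(n,e)
a=cv2.resize(s['pixels'][90:310,290:510],(600,600),interpolation=cv2.INTER_CUBIC)
cv2.imwrite('pics/crop1.png',a)
E
```

```text
white {'cap': (array([ 445.9, -144.7]), 102.1, 38.3, -8.4), 'capz': np.float64(0.05121063005667692), 'top': array([ 445. , -143.7,   94.8]), 'n': (np.int64(454), np.int64(66))}
yellow {'cap': (array([381.9, 304.4]), 102.6, 39.4, 33.9), 'capz': np.float64(0.051139517950947844), 'top': array([381.4, 303.1,  94.4]), 'n': (np.int64(452), np.int64(69))}
green {'cap': (array([453.7,   5.3]), 102.0, 38.4, -30.1), 'capz': np.float64(0.051186048040707144), 'top': array([452.9,   5.4,  94.6]), 'n': (np.int64(447), np.int64(67))}
blue {'cap': (array([462.8, 131.1]), 101.4, 38.1, 22.2), 'capz': np.float64(0.05130842609952557), 'top': array([462.4, 130.4,  94.6]), 'n': (np.int64(442), np.int64(66))}
black {'cap': (array([ 390.8, -308. ]), 102.0, 38.7, 4.3), 'capz': np.float64(0.05125864745141784), 'top': array([ 390.2, -306.9,   94.3]), 'n': (np.int64(489), np.int64(67))}
rail (array([ 611.9, -279.7]), 267.4, 26.8, 82.5) 0.1195303158310852
tray (array([576.1, 277. ]), 281.3, 207.5, -83.7)
plate (array([671.2,  -9.3]), 212.4, 163.7, -1.1) cheeks (array([673.9,   4.6]), 150.1, 88.9, 2.3)
red 26 305.11538461538464 133.03846153846155 [0.66092813 0.04095703 0.04231546] [0.66135627 0.04092695 0.04      ]
scene green [455.6  10.4  93. ]
scene blue [464.1 135.6  92.3]
scene white [ 446.8 -139.    92.1]
scene black [ 391.7 -302.7   92. ]
scene yellow [383.4 308.   93. ]
```

View pics/crop1.png

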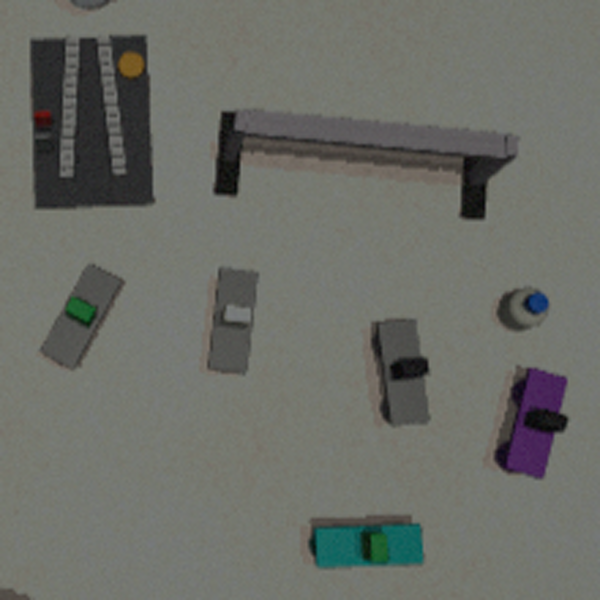

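The crop confirms it. Grey-capped green (82,310) and black (408,368) are the real ones. Turquoise (370,545) and purple (540,420) are decoys. The red flag (42,118) is beyond the grey one (42,135). Now moving towards white.

Call:
move_arm(series=[0,0,-0.004,0.145,1,0,0,-0.004,0.145,1,0,0,-0.004,0.145,1,0,0,-0.004,0.145,1,0,0,-0.004,0.145,1,0,0,-0.004,0.145,1,0,0,-0.004,0.145,1,0,0,-0.004,0.145,1,0,0,-0.004,0.145,1,0,0,-0.004,0.145,1,-0.0405,0.0245,0,0,1,-0.0405,0.0245,0,0,1,-0.0405,0.0245,0,0,1,-0.0405,0.0245,0,0,1,-0.0405,0.0245,0,0,1,-0.0405,0.0245,0,0,1,-0.0405,0.0245,0,0,1,-0.0405,0.0245,0,0,1,-0.0405,0.0245,0,0,1,-0.0405,0.0245,0,0,1])

```text
time: 2.1
tcp_pos: [0.3352, 0.1162, 0.2454]
tcp_rot: [0.757, 0.653, 0.0, 0.0]
contact_force: [-0.1, 0.9, 0.5]
width: 0.0939
finger_force: 0.0
```

```bash
cat >> h.py <<'E'
from scipy.spatial.transform import Rotation as R
def plan(x,y,z,yaw=None):
    """total roll, then total shift in tool axes after the roll (yaw: deg, of tool y)"""
    st=bot.get_state(); p=st['tcp_pos']; M=R.from_quat(st['tcp_rot']).as_matrix()
    cur=np.degrees(np.arctan2(M[1,1],M[0,1])); yaw=cur if yaw is None else yaw
    roll=-np.radians((yaw-cur+180)%360-180); M=M@R.from_rotvec([0,0,roll]).as_matrix()
    d=M.T@(np.array([x,y,z])-p); n=max(abs(roll)/.148,np.hypot(d[0],d[1])/.048)
    print('t %.1f'%st['time'],'tcp',np.round(p*1000,1),'yaw %.1f'%cur,'F',np.round(st['contact_force'],1),'w %.4f'%st['width'],'j6 %.2f'%st['joint_positions'][5],'| roll %.3f shift mm'%roll,np.round(d*1000,1),'rows %.1f'%n)
E
python3 - <<'E'
from h import *
s=snap('wrist'); print(np.round(s['extrinsics'],3).tolist())
plan(.4459,-.1447,.205,-8.4)
t=dict(np.load('top0.npz')); W=cloud(t); z=W[...,2]
hsv=cv2.cvtColor(t['pixels'],cv2.COLOR_BGR2HSV)
def pz(m,zz): 
    v,u=np.where(m); return np.array([world(t,a,b,zz) for a,b in zip(u,v)])
def big(m):
    m=cv2.morphologyEx(m.astype(np.uint8),cv2.MORPH_OPEN,np.ones((3,3))); n,l,st,_=cv2.connectedComponentsWithStats(m); return l==1+np.argmax(st[1:,4])
def box(u0,u1,v0,v1):
    m=np.zeros(z.shape,bool); m[v0:v1,u0:u1]=1; return m
# plate: dark, at 6 mm
m=big(box(295,352,98,172)&(hsv[...,2]<85)&(np.abs(z-.006)<.006)|(box(295,352,98,172)&(z>.012)&(z<.06)))
print('plate',rect(pz(m,.006)))
# cheeks: line fits of slot edges
C=W[box(295,352,98,172)&(np.abs(z-.034)<.004)]
C=C[np.abs(C[:,0]-.673)<.08]
for sd in (1,-1):
    c=C[(C[:,1]-.0)*sd>0-0] if 0 else C[(sd*(C[:,1]-np.median(C[:,1]))>0)]
    print('cheek',len(c),np.round(np.polyfit(c[:,0]-.673,c[:,1],1),4),c[:,0].min(),c[:,0].max())
# flags
f=W[box(295,315,120,150)&(z>.044)&(z<.055)]; print('flagtops',np.round(f*1000,0).tolist())
r=big(box(365,490,120,178)&(z>.113)&(z<.126)); print('rail',rect(W[r]),np.nanmedian(z[r]))
o=big(box(155,280,110,200)&(hsv[...,0]<20)&(hsv[...,1]>120)); 
rim=o&(z>.05)&(z<.064); print('tray rim',rect(W[rim]), 'floor',rect(W[o&(z<.01)]),np.nanmedian(z[rim]))
E
```

```text
[[0.989, -0.142, -0.04, 0.346], [-0.147, -0.951, -0.272, 0.195], [0.001, 0.275, -0.961, 0.425], [0.0, 0.0, 0.0, 1.0]]
t 2.1 tcp [338.6 108.8 245.4] yaw -8.9 F [ 1.6 -3.1  0.1] w 0.0938 j6 0.28 | roll -0.008 shift mm [-234.8  143.    42.6] rows 5.7
plate (array([667.3,  -9. ]), 185.8, 124.4, 0.7)
cheek 234 [-0.0773  0.0145] 0.5984599106762509 0.7484985279557139
cheek 234 [ 0.1083 -0.03  ] 0.6005181610203367 0.7501184400619849
flagtops [[664.0, 49.0, 51.0], [665.0, 46.0, 47.0], [666.0, 44.0, 45.0], [664.0, 41.0, 50.0], [664.0, 38.0, 50.0], [664.0, 35.0, 50.0], [662.0, 49.0, 49.0], [661.0, 46.0, 50.0], [661.0, 43.0, 51.0], [661.0, 41.0, 51.0], [662.0, 38.0, 46.0], [661.0, 35.0, 49.0], [660.0, 47.0, 47.0], [642.0, 38.0, 48.0], [641.0, 36.0, 49.0], [638.0, 47.0, 51.0], [639.0, 44.0, 47.0], [639.0, 41.0, 47.0], [639.0, 38.0, 48.0], [639.0, 36.0, 47.0], [639.0, 33.0, 45.0], [637.0, 41.0, 44.0], [636.0, 39.0, 46.0], [637.0, 36.0, 45.0]]
rail (array([ 611.9, -279.7]), 267.4, 26.8, 82.5) 0.11961536291115227
tray rim (array([602.2, 293.6]), 250.5, 151.8, -83.7) floor (array([613.9, 294. ]), 248.2, 171.1, -83.8) 0.05620292315050024
```

Call:
move_arm(series=[-0.0405,0.0246,0,0,1,-0.0405,0.0246,0,0,1,-0.0405,0.0246,0,0,1,-0.0405,0.0246,0,0,1,-0.0405,0.0246,0,0,1,-0.0405,0.0246,0,0,1,0,0,0,0,1,0,0,0.03,0,1,0,0,0.03,0,1,0,0,0.03,0,1,0,0,0.03,0,1,0,0,0.03,0,1,0,0,0.025,0,1,0,0,0.01,0,1,0,0,0,0,1,0,0,0,0,1])

```text
time: 3.75
tcp_pos: [0.4463, -0.1439, 0.0612]
tcp_rot: [0.757, 0.653, 0.0, 0.001]
contact_force: [0.5, -0.2, 0.2]
width: 0.0939
finger_force: 0.0
```

Run:
```python
from h import *
plan(.4459,-.1447,.06,-8.4)
s=snap('wrist'); cv2.imwrite('pics/w1.png',s['pixels'])
```

```text
t 3.8 tcp [ 446.3 -143.9   61.2] yaw -8.4 F [ 0.5 -0.2  0.2] w 0.0939 j6 -0.31 | roll -0.000 shift mm [-0.9 -0.3  1.2] rows 0.0
```

View pics/w1.png

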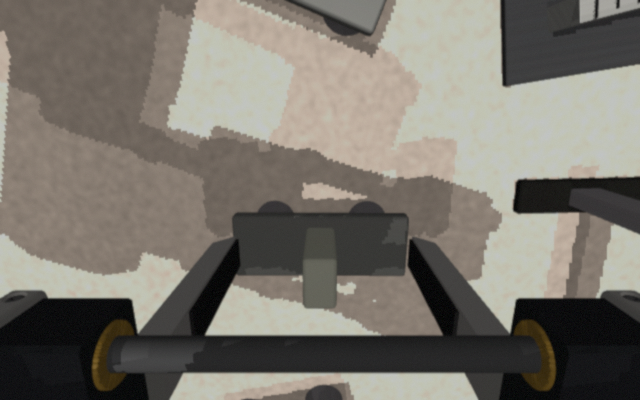

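The handle (320,265) is centred between the fingers, with the cap in line with them. Closing and lifting.

Call:
move_arm(series=[0,0,0,0,-1,0,0,0,0,-1,0,0,0,0,-1,0,0,0,0,-1,0,0,0,0,-1,0,0,0,0,-1,0,0,0,0,-1,0,0,0,0,-1,0,0,-0.02,0,-1,0,0,-0.02,0,-1,0,0,-0.02,0,-1,0,0,0,-0.08,-1,0,0,0,-0.082,-1,0,0,0,0,-1])

```text
time: 5.2
tcp_pos: [0.4456, -0.144, 0.1206]
tcp_rot: [0.702, 0.712, 0.0, 0.0]
contact_force: [0.4, 0.3, 0.9]
width: 0.0006
finger_force: 0.0
```

Run:
```python
from h import *
plan(.5945,-.009,.069,0.9)
s=snap('top'); print(saddle(s,*(376,205)))
```

```text
t 5.2 tcp [ 445.6 -144.   120.6] yaw 0.9 F [0.4 0.3 0.9] w 0.0006 j6 -0.48 | roll -0.001 shift mm [132.6 151.   51.6] rows 4.2
{'cap': (array([ 424.4, -128.7]), 55.2, 13.1, -8.9), 'capz': np.float64(0.051050057748769584), 'top': array([nan, nan, nan]), 'n': (np.int64(87), np.int64(0))}h.py:26: RuntimeWarning: Mean of empty slice.
  return dict(cap=rect(W[cap]),capz=np.median(z[cap]),top=np.round(W[top].mean(0)*1000,1),n=(cap.sum(),top.sum()))
  ret = um.true_divide(
```

Missed: the fingers shut on nothing. Looking again with the wrist camera.

Run:
```python
from h import *
def show(name,fn,e=1):
    s=snap(name); cv2.imwrite(fn,s['pixels']); return s
s=show('wrist','pics/w2.png'); W=cloud(s); z=W[...,2]
E=np.linalg.inv(s['extrinsics'])
def proj(p):
    q=E@np.r_[p,1]; return s['fx']*q[0]/q[2]+s['cx'],s['fy']*q[1]/q[2]+s['cy']
st=bot.get_state()
print('tcp px',proj(st['tcp_pos']),'handle px',proj([.4459,-.1447,.095]),proj([.4459,-.1447,.0]))
m=(np.abs(W[...,0]-.446)<.08)&(np.abs(W[...,1]+.145)<.08)
a=m&(z>.085)&(z<.11); c=m&(z>.042)&(z<.06)
print('top',W[a].mean(0) if a.any() else 0,a.sum(),'cap',rect(W[c]) if c.any() else 0)
q=show('scene','pics/s2.png')
t=snap('top'); cv2.imwrite('pics/t2.png',cv2.resize(t['pixels'][130:290,290:490],(800,640))[:600])
```

```text
tcp px (np.float64(325.637543574761), np.float64(251.66363422022644)) handle px (np.float64(325.9920120130337), np.float64(236.23521931353858)) (np.float64(325.2195695852826), np.float64(196.89026884424635))
top [ 0.44352462 -0.13742593  0.09482941] 649 cap (array([ 443. , -144.7]), 102.3, 38.6, -8.3)
```

View pics/w2.png

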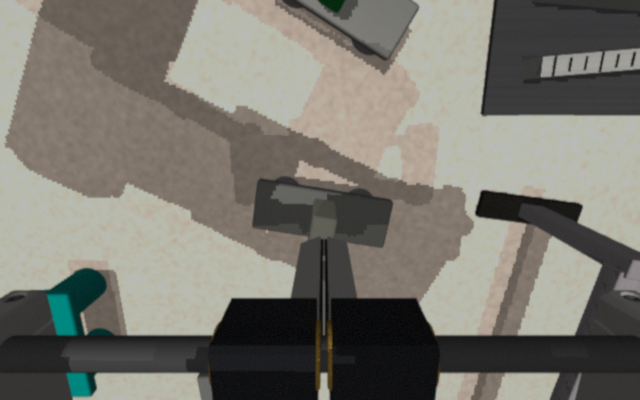

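View pics/s2.png

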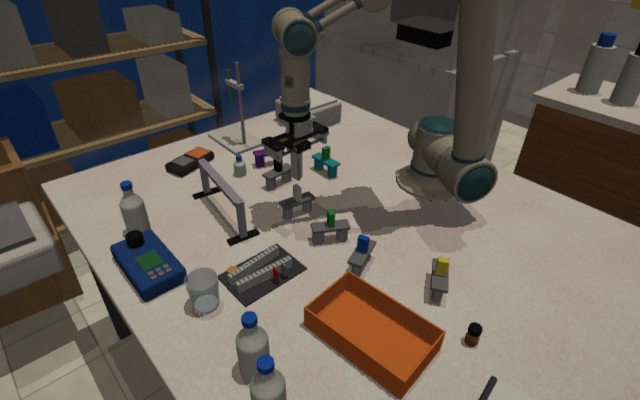

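In the wrist view the fingers (322,250) are straight above the white handle (323,215). The scene view shows nothing has moved. So the fingers are just slow and I lifted before they had closed. Retrying with a longer close.

Call:
move_arm(series=[0,0,0,0.08,-0.1,0,0,0,0.082,-0.1,0,0,0,0,-0.1,0,0,0,0,-0.1,0,0,0,0,-0.1,0,0,0,0,-0.1,0,0,0.02,0,-0.1,0,0,0.02,0,-0.1,0,0,0.02,0,-0.1,0,0,0.001,0,-1,0,0,0,0,-1,0,0,0,0,-1,0,0,0,0,-1,0,0,0,0,-1,0,0,0,0,-1,0,0,0,0,-1])

```text
time: 7.0
tcp_pos: [0.446, -0.1442, 0.0604]
tcp_rot: [0.757, 0.653, 0.0, 0.001]
contact_force: [-2.0, 0.1, 6.4]
width: 0.0157
finger_force: 30.0
```

Run:
```python
from h import *
plan(.5945,-.009,.069,0.9)
```

```text
t 7.0 tcp [ 446.  -144.2   60.4] yaw -8.4 F [-2.   0.1  6.4] w 0.0157 j6 -0.31 | roll -0.163 shift mm [132.9 150.6  -8.5] rows 4.2
```

Call:
move_arm(series=[0,0,-0.02,0,-1,0,0,-0.02,0,-1,0,0,-0.02,0,-1,0,0,0,-0.08,-1,0,0,0,-0.083,-1,0.0266,0.0301,0,0,-1,0.0266,0.0301,0,0,-1,0.0266,0.0301,0,0,-1,0.0266,0.0301,0,0,-1,0.0266,0.0301,0,0,-1,0,0,0,0,-1,0,0,0,0,-1,0,0,0.02,0,-1,0,0,0,0,-1,0,0,0,0,-1])

```text
time: 8.5
tcp_pos: [0.5927, -0.0093, 0.0992]
tcp_rot: [0.702, 0.712, -0.001, -0.001]
contact_force: [0.1, 0.5, -1.6]
width: 0.0158
finger_force: 30.0
```

Run:
```python
from h import *
plan(.5945,-.009,.069,0.9)
s=snap('wrist'); cv2.imwrite('pics/w3.png',s['pixels'])
W=cloud(s); z=W[...,2]
st=bot.get_state()['tcp_pos']
m=(np.abs(W[...,0]-st[0])<.08)&(np.abs(W[...,1]-st[1])<.04)&(np.abs(z-(st[2]-.009))<.004)
print('cap',rect(W[m]))
C=W[(np.abs(z-.034)<.003)&(np.abs(W[...,0]-.673)<.085)&(np.abs(W[...,1])<.04)]
for sd in (1,-1):
    c=C[sd*(C[:,1]+.008)>0]; print(len(c), np.round(np.polyfit(c[:,0]-.673,c[:,1],1),4) if len(c)>20 else 0)
```

```text
t 8.5 tcp [592.7  -9.3  99.2] yaw 0.9 F [ 0.1  0.5 -1.6] w 0.0158 j6 -0.15 | roll -0.001 shift mm [ 0.3  1.9 30.2] rows 0.0
cap (array([591.4,  -9.6]), 102.5, 38.3, 0.9)
4107 [-0.0685  0.0139]
2261 [ 0.0926 -0.0296]
```

View pics/w3.png

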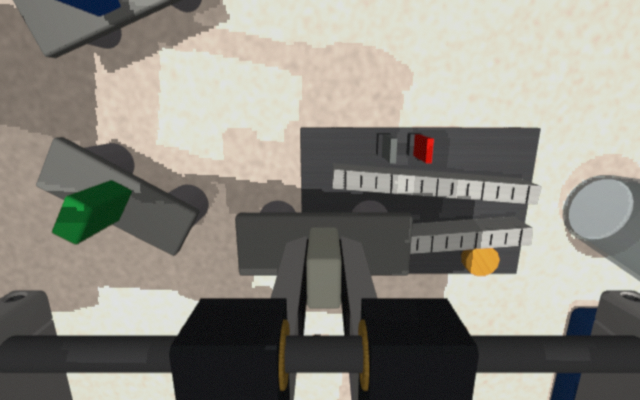

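Wrist view: the saddle is gripped and square at the mouth (cap 235–412, 213–275), in line with the slot. The red flag is at (424,148) and the grey at (388,148). Lowering and starting the slide.

Call:
move_arm(series=[0.0008,0,0.01,0,-1,0,0,0.01,0,-1,0,0,0.011,0,-1,0,0,0,0,-1,0,0.004,0,0,-1,0,0.004,0,0,-1,0,0.004,0,0,-1,0,0.004,0,0,-1,0,0.004,0,0,-1,0,0.004,0,0,-1,0,0.003,0,0,-1,0,0,0,0,-1])

```text
time: 9.75
tcp_pos: [0.6215, -0.0074, 0.0684]
tcp_rot: [0.701, 0.713, 0.0, 0.0]
contact_force: [-0.2, -0.0, -2.4]
width: 0.016
finger_force: 30.0
```

Call:
move_arm(series=[0,0.003,0,0,-1,0,0.003,0,0,-1,0,0.003,0,0,-1,0,0.003,0,0,-1,0,0,0,0,-1])

```text
time: 10.25
tcp_pos: [0.6335, -0.0072, 0.0685]
tcp_rot: [0.701, 0.713, 0.0, 0.0]
contact_force: [-0.8, 0.2, -1.5]
width: 0.0156
finger_force: 30.0
```

Call:
move_arm(series=[0,0.003,0,0,-1,0,0.003,0,0,-1,0,0.003,0,0,-1,0,0.002,0,0,-1,0,0.002,0,0,-1,0,0,0,0,-1])

```text
time: 10.85
tcp_pos: [0.6461, -0.0074, 0.0683]
tcp_rot: [0.701, 0.713, -0.0, 0.0]
contact_force: [-0.2, -1.3, -2.5]
width: 0.0159
finger_force: 30.0
```

Call:
move_arm(series=[0,0.002,0,0,-1,0,0.002,0,0,-1,0,0.002,0,0,-1,0,0.002,0,0,-1,0,0,0,0,-1])

```text
time: 11.35
tcp_pos: [0.6517, -0.0076, 0.0682]
tcp_rot: [0.701, 0.713, -0.002, -0.001]
contact_force: [-5.1, -4.7, -0.5]
width: 0.0156
finger_force: 30.0
```

Call:
move_arm(series=[-0.0005,0.002,0,0,-1,-0.0005,0.002,0,0,-1,0,0.001,0,0,-1,0,0,0,0,-1])

```text
time: 11.75
tcp_pos: [0.6526, -0.0077, 0.0681]
tcp_rot: [0.701, 0.713, -0.005, -0.005]
contact_force: [-11.6, -2.9, 4.6]
width: 0.0157
finger_force: 30.0
```

Wedged at TCP x = 652 with force building to 12 N. That is gauge x ≈ −22 and the red flag is at 662, so white stops short and goes to the rail. Backing off and lifting.

Call:
move_arm(series=[0,-0.015,0,0,-1,0,-0.015,0,0,-1,0,0,-0.02,0,-1,0,0,-0.04,0,-1,0,0,-0.04,0,-1,0,0,-0.04,0,-1,0,0,0,0.073,-1,0,0,0,0.073,-1,0,0,0,0,-1,0,0,0,0,-1])

```text
time: 12.75
tcp_pos: [0.6293, -0.0074, 0.2084]
tcp_rot: [0.751, 0.66, 0.001, -0.0]
contact_force: [0.1, -1.5, -2.2]
width: 0.0157
finger_force: 30.0
```

Run:
```python
from h import *
plan(.6017,-.357,.205,-7.5)
```

```text
t 12.8 tcp [629.3  -7.4 208.4] yaw -7.3 F [ 0.1 -1.5 -2.2] w 0.0157 j6 0.00 | roll 0.003 shift mm [-350.2   18.2    2.9] rows 7.3
```

Call:
move_arm(series=[-0.0438,0.0023,0,0,-1,-0.0438,0.0023,0,0,-1,-0.0438,0.0023,0,0,-1,-0.0438,0.0023,0,0,-1,-0.0438,0.0023,0,0,-1,-0.0438,0.0023,0,0,-1,-0.0438,0.0023,0,0,-1,-0.0438,0.0022,0,0,-1,0,0,0,0,-1,0,0,0,0,-1,0,0,0,0,-1])

```text
time: 13.85
tcp_pos: [0.6019, -0.3568, 0.208]
tcp_rot: [0.751, 0.66, 0.001, -0.001]
contact_force: [-0.3, -0.8, -1.4]
width: 0.0154
finger_force: 30.0
```

Run:
```python
from h import *
plan(.6017,-.357,.139,-7.5)
s=snap('wrist'); cv2.imwrite('pics/w4.png',s['pixels'])
W=cloud(s); z=W[...,2]; st=bot.get_state()['tcp_pos']
m=(np.abs(W[...,0]-st[0])<.08)&(np.abs(W[...,1]-st[1])<.04)&(np.abs(z-(st[2]-.009))<.004)
print('cap',rect(W[m]))
m=(np.abs(z-.12)<.004)&(np.abs(W[...,0]-.61)<.06)&(np.abs(W[...,1]+.28)<.16)
print('bar',rect(W[m]),m.sum(),'line x=a*(y+.28)+b',np.polyfit(W[m][:,1]+.28,W[m][:,0],1))
```

```text
t 13.8 tcp [ 601.9 -356.8  208. ] yaw -7.4 F [-0.3 -0.8 -1.4] w 0.0154 j6 -0.51 | roll 0.002 shift mm [-0.3 -0.1 69. ] rows 0.0
cap (array([ 600.7, -357.3]), 102.2, 38.4, -7.6)
bar (array([ 609.2, -285.8]), 152.9, 24.1, 82.8) 6871 line x=a*(y+.28)+b [0.12245233 0.60998494]
```

View pics/w4.png

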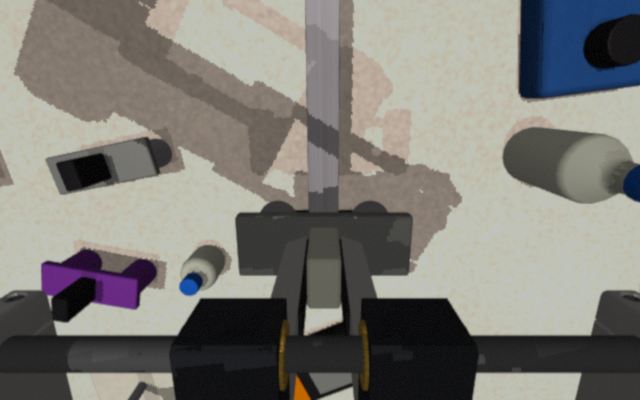

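Wrist view: the bar (322,100) runs between the legs (275,205 and 370,205) and the cap is square across it. Lowering and releasing.

Call:
move_arm(series=[0,0,0.02,0,-1,0,0,0.02,0,-1,0,0,0.02,0,-1,0,0,0.005,0,-1,0,0,0.003,0,-1,0,0,0.001,0,-1,0,0,0,0,-1,0,0,0,0,-0.1,0,0,0,0,-0.1,0,0,0,0,-0.1,0,0,0,0,-0.1,0,0,-0.01,0,-0.1,0,0,-0.02,0,-0.1,0,0,-0.03,0,-0.1,0,0,-0.03,0,-0.1,0,0,0,0,-0.1])

```text
time: 15.5
tcp_pos: [0.6039, -0.3597, 0.2356]
tcp_rot: [0.752, 0.66, 0.001, 0.005]
contact_force: [0.1, -0.5, 0.9]
width: 0.0421
finger_force: 0.0
```

```bash
cat >> h.py <<'E'
def capat(s,x,y,zt,r=.09,dz=.005):
    W=cloud(s); z=W[...,2]; m=(np.hypot(W[...,0]-x,W[...,1]-y)<r)&(np.abs(z-zt)<dz)
    n,l,st,_=cv2.connectedComponentsWithStats(m.astype(np.uint8)); k=1+np.argmax(st[1:,4]); m=l==k
    return rect(W[m]),round(float(np.median(z[m])),4)
E
python3 - <<'E'
from h import *
plan(.3819,.3044,.22,33.9)
s=snap('wrist'); print('draped',capat(s,.6015,-.357,.13))
s=snap('top'); print('yellow',saddle(s,208,233)); print('green',saddle(s,320,204)); print('blue',saddle(s,272,201)); print('black',saddle(s,438,225))
E
```

```text
t 15.5 tcp [ 603.9 -359.7  235.6] yaw -7.5 F [ 0.1 -0.5  0.9] w 0.0421 j6 -0.51 | roll -0.722 shift mm [675.1 186.1   9.7] rows 14.6
draped ((array([ 601.1, -358.9]), 102.0, 38.3, -7.7), 0.1302)
yellow {'cap': (array([381.6, 304.2]), 102.6, 38.4, 33.3), 'capz': np.float64(0.05127549919377783), 'top': array([381.2, 303.1,  94.3]), 'n': (np.int64(453), np.int64(70))}Traceback (most recent call last):
  File "<stdin>", line 4, in <module>
  File "h.py", line 25, in saddle
    k=1+np.argmax(st[1:,4]); cap&=l==k; top&=l==k
        ~~~~~~~~~^^^^^^^^^^
    return _wrapfunc(a, 'argmax', axis=axis, out=out, **kwds)
    return bound(*args, **kwds)
ValueError: attempt to get argmax of an empty sequence
```

White is draped: cap top at 0.130 m, square and centred. Next is yellow.

Call:
move_arm(series=[0,0,0,-0.143,-0.1,0,0,0,-0.143,-0.1,0,0,0,-0.143,-0.1,0,0,0,-0.143,-0.1,0,0,0,-0.143,-0.1,0.0449,0.0121,0,0,-0.1,0.0449,0.0121,0,0,-0.1,0.0449,0.0121,0,0,-0.1,0.0449,0.0121,0,0,-0.1,0.0449,0.0121,0,0,-0.1,0.0449,0.0121,0,0,-0.1,0.0449,0.0121,0,0,-0.1,0.0449,0.0121,0,0,-0.1,0.0449,0.0121,0,0,-0.1,0.0449,0.0121,0,0,-0.1,0.0449,0.0121,0,0,-0.1,0.0449,0.0121,0,0,-0.1,0.0449,0.0121,0,0,-0.1,0.0449,0.0121,0,0,-0.1,0.0449,0.0121,0,0,-0.1])

```text
time: 17.6
tcp_pos: [0.3793, 0.3048, 0.2281]
tcp_rot: [0.473, 0.881, -0.001, -0.001]
contact_force: [0.8, 0.4, -0.1]
width: 0.042
finger_force: 0.0
```

Call:
move_arm(series=[0,0,0.03,0,-0.1,0,0,0.03,0,-0.1,0,0,0,0,-0.1,0,0,0,0,-0.1,0,0,0,0,-0.1])

```text
time: 18.1
tcp_pos: [0.3819, 0.3038, 0.1705]
tcp_rot: [0.473, 0.881, 0.001, 0.0]
contact_force: [0.3, 0.3, 0.1]
width: 0.0422
finger_force: 0.0
```

Run:
```python
from h import *
plan(.3817,.3043,.06,33.5)
s=snap('wrist'); print(capat(s,.3817,.3043,.051))
```

```text
t 18.1 tcp [381.9 303.8 170.5] yaw 33.5 F [0.3 0.3 0.1] w 0.0422 j6 -0.06 | roll -0.000 shift mm [ 5.000e-01 -1.000e-01  1.105e+02] rows 0.0
((array([378.5, 304.6]), 102.3, 37.6, 33.5), 0.0521)
```

Call:
move_arm(series=[0,0,0.03,0,-0.1,0,0,0.03,0,-0.1,0,0,0.03,0,-0.1,0,0,0.015,0,-0.1,0,0,0.005,0,-0.1,0,0,0,0,-1,0,0,0,0,-1,0,0,0,0,-1,0,0,0,0,-1,0,0,0,0,-1,0,0,0,0,-1,0,0,0,0,-1])

```text
time: 19.35
tcp_pos: [0.3816, 0.304, 0.0605]
tcp_rot: [0.473, 0.881, 0.001, 0.0]
contact_force: [-1.1, 0.2, 5.8]
width: 0.0159
finger_force: 30.0
```

Call:
move_arm(series=[0,0,-0.03,0,-1,0,0,-0.03,0,-1,0,0,-0.03,0,-1,0,0,-0.03,0,-1,0,0,0,0.142,-1,0,0,0,0.142,-1,0,0,0,0.142,-1,0,0,0,0.143,-1,0,0,0,0,-1,0,0,0,0,-1])

```text
time: 20.35
tcp_pos: [0.3809, 0.3036, 0.1793]
tcp_rot: [0.7, 0.714, -0.0, -0.0]
contact_force: [0.6, -0.3, -0.9]
width: 0.0158
finger_force: 30.0
```

Run:
```python
from h import *
plan(.5945,-.009,.1,0.9)
```

```text
t 20.4 tcp [380.9 303.6 179.3] yaw 1.1 F [ 0.6 -0.3 -0.9] w 0.0158 j6 0.51 | roll 0.003 shift mm [-315.9  208.7   79.3] rows 7.9
```

Call:
move_arm(series=[-0.0351,0.0232,0,0.003,-1,-0.0351,0.0232,0,0,-1,-0.0351,0.0232,0,0,-1,-0.0351,0.0232,0,0,-1,-0.0351,0.0232,0,0,-1,-0.0351,0.0232,0,0,-1,-0.0351,0.0232,0,0,-1,-0.0351,0.0232,0,0,-1,-0.0351,0.0232,0,0,-1,0,0,0,0,-1,0,0,0.03,0,-1,0,0,0.03,0,-1,0,0,0.015,0,-1,0,0,0,0,-1,0,0,0,0,-1])

```text
time: 21.85
tcp_pos: [0.5941, -0.0089, 0.1047]
tcp_rot: [0.702, 0.712, 0.0, -0.0]
contact_force: [0.2, -0.0, -2.3]
width: 0.0159
finger_force: 30.0
```

Run:
```python
from h import *
plan(.5945,-.009,.0685,0.9)
st=bot.get_state()['tcp_pos']
print(capat(snap('wrist'),st[0],st[1],st[2]-.009))
```

```text
t 21.9 tcp [594.1  -8.9 104.7] yaw 0.8 F [ 0.2 -0.  -2.3] w 0.0159 j6 -0.15 | roll -0.001 shift mm [-0.1  0.5 36.2] rows 0.0
((array([592.8,  -7.4]), 102.3, 38.6, 0.7), 0.0962)
```

Call:
move_arm(series=[-0.0015,0,0.012,0,-1,0,0,0.012,0,-1,0,0,0.012,0,-1,0,0,0,0,-1,0,0.004,0,0,-1,0,0.004,0,0,-1,0,0.004,0,0,-1,0,0.004,0,0,-1,0,0.004,0,0,-1,0,0.003,0,0,-1,0,0.003,0,0,-1,0,0,0,0,-1])

```text
time: 23.1
tcp_pos: [0.6206, -0.0106, 0.0684]
tcp_rot: [0.702, 0.712, 0.0, 0.0]
contact_force: [0.2, 0.3, -2.3]
width: 0.0157
finger_force: 30.0
```

Call:
move_arm(series=[0,0.003,0,0,-1,0,0.003,0,0,-1,0,0.003,0,0,-1,0,0.003,0,0,-1,0,0,0,0,-1])

```text
time: 23.6
tcp_pos: [0.6327, -0.0104, 0.0685]
tcp_rot: [0.702, 0.712, 0.0, 0.0]
contact_force: [-0.6, -0.4, -1.9]
width: 0.0159
finger_force: 30.0
```

Call:
move_arm(series=[0,0.003,0,0,-1,0,0.003,0,0,-1,0,0.003,0,0,-1,0,0.003,0,0,-1,0,0.002,0,0,-1,0,0,0,0,-1])

```text
time: 24.2
tcp_pos: [0.6465, -0.0102, 0.0684]
tcp_rot: [0.702, 0.712, 0.0, 0.0]
contact_force: [-0.6, 0.3, -1.5]
width: 0.0155
finger_force: 30.0
```

Call:
move_arm(series=[0,0.002,0,0,-1,0,0.002,0,0,-1,0,0.002,0,0,-1,0,0.002,0,0,-1,0,0,0,0,-1])

```text
time: 24.7
tcp_pos: [0.6545, -0.0101, 0.0685]
tcp_rot: [0.702, 0.712, 0.0, 0.0]
contact_force: [-0.4, -0.5, -1.3]
width: 0.016
finger_force: 30.0
```

Call:
move_arm(series=[0,0.002,0,0,-1,0,0.002,0,0,-1,0,0.002,0,0,-1,0,0.002,0,0,-1,0,0,0,0,-1])

```text
time: 25.2
tcp_pos: [0.6625, -0.0101, 0.0684]
tcp_rot: [0.702, 0.712, 0.0, 0.0]
contact_force: [0.0, -1.2, -1.8]
width: 0.0156
finger_force: 30.0
```

Call:
move_arm(series=[0,0.002,0,0,-1,0,0.002,0,0,-1,0,0.002,0,0,-1,0,0.002,0,0,-1,0,0,0,0,-1])

```text
time: 25.7
tcp_pos: [0.6705, -0.0099, 0.0684]
tcp_rot: [0.703, 0.712, 0.0, 0.0]
contact_force: [-0.5, -1.1, -1.8]
width: 0.0161
finger_force: 30.0
```

Call:
move_arm(series=[0,0.002,0,0,-1,0,0.002,0,0,-1,0,0.002,0,0,-1,0,0.002,0,0,-1,0,0,0,0,-1])

```text
time: 26.2
tcp_pos: [0.6766, -0.0096, 0.0682]
tcp_rot: [0.702, 0.712, -0.001, -0.001]
contact_force: [-4.5, 1.4, 0.4]
width: 0.0158
finger_force: 30.0
```

Call:
move_arm(series=[0,0.002,0,0,-1,0,0.002,0,0,-1,0,0,0,0,-1])

```text
time: 26.5
tcp_pos: [0.6775, -0.0096, 0.068]
tcp_rot: [0.702, 0.712, -0.003, -0.004]
contact_force: [-8.7, 0.3, 4.1]
width: 0.016
finger_force: 30.0
```

Wedged at TCP x = 677, beyond the red flag at 662, so yellow goes past and into the tray.

Call:
move_arm(series=[0,-0.01,0,0,-1,0,-0.01,0,0,-1,0,0,-0.02,0,-1,0,0,-0.04,0,-1,0,0,-0.04,0,-1,0,0,0,-0.094,-1,0,0,0,0,-1,0,0,0,0,-1])

```text
time: 27.3
tcp_pos: [0.6614, -0.0101, 0.1679]
tcp_rot: [0.669, 0.743, -0.0, -0.0]
contact_force: [0.7, 0.2, -1.8]
width: 0.0153
finger_force: 30.0
```

Run:
```python
from h import *
plan(.5934,.3731,.15,6.3)
```

```text
t 27.3 tcp [661.4 -10.1 167.9] yaw 6.0 F [ 0.7  0.2 -1.8] w 0.0153 j6 -0.23 | roll -0.005 shift mm [388.4 -25.5  18. ] rows 8.1
```

Call:
move_arm(series=[0.0432,-0.0028,0,0,-1,0.0432,-0.0028,0,0,-1,0.0432,-0.0028,0,0,-1,0.0432,-0.0028,0,0,-1,0.0432,-0.0028,0,0,-1,0.0432,-0.0028,0,0,-1,0.0432,-0.0028,0,0,-1,0.0432,-0.0028,0,0,-1,0.0432,-0.0028,0,0,-1,0,0,0,0,-1,0,0,0,0,-1,0,0,0,0,-1])

```text
time: 28.5
tcp_pos: [0.5953, 0.3725, 0.1674]
tcp_rot: [0.669, 0.744, -0.001, 0.0]
contact_force: [0.3, -0.0, -1.7]
width: 0.0157
finger_force: 30.0
```

Run:
```python
from h import *
plan(.5934,.3731,.0645,6.3)
st=bot.get_state()['tcp_pos']
s=snap('wrist');cv2.imwrite('pics/w5.png',s['pixels'])
print(capat(s,st[0],st[1],st[2]-.009))
W=cloud(s); z=W[...,2]; m=(np.abs(z-.057)<.004); print('rim pts',m.sum(),rect(W[m]))
```

```text
t 28.5 tcp [595.3 372.5 167.4] yaw 6.1 F [ 0.3 -0.  -1.7] w 0.0157 j6 0.36 | roll -0.004 shift mm [  0.9  -1.7 102.9] rows 0.0
((array([593.8, 374.2]), 102.4, 38.5, 6.2), 0.159)
rim pts 9156 (array([635.3, 297.5]), 501.2, 330.0, 19.0)
```

View pics/w5.png

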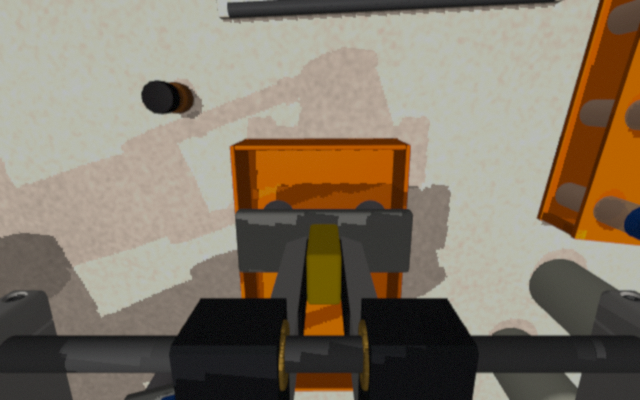

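Wrist view: the cap (237–411) is square over the tray (233–408), clear of the far wall at row 150. Lowering.

Call:
move_arm(series=[0,-0.002,0.03,0,-1,0,0,0.03,0,-1,0,0,0.025,0,-1,0,0,0.01,0,-1,0,0,0.005,0,-1,0,0,0.003,0,-1,0,0,0,0,-1,0,0,0,0,-0.1,0,0,0,0,-0.1,0,0,0,0,-0.1,0,0,0,0,-0.1,0,0,-0.02,0,-0.1,0,0,-0.04,0,-0.1,0,0,-0.04,0,-0.1,0,0,-0.04,0,-0.1,0,0,0,0,-0.1,0,0,0,0,-0.1,0,0,0,0,-0.1])

```text
time: 30.35
tcp_pos: [0.5927, 0.3732, 0.204]
tcp_rot: [0.668, 0.744, -0.001, -0.001]
contact_force: [0.5, -0.6, 0.8]
width: 0.0423
finger_force: 0.0
```

Run:
```python
from h import *
s=snap('wrist'); print('in tray',capat(s,.5936,.3731,.055))
s=snap('top')
for n,p in dict(green=(320,204),blue=(272,201),black=(438,225)).items():
    try: g=saddle(s,*p); print(n,g)
    except Exception as e: print(n,'not seen')
plan(.4535,.0055,.2,-30)
```

```text
in tray ((array([592.8, 375.3]), 101.9, 37.9, 6.0), 0.0561)
green {'cap': (array([453.7,   5.4]), 102.0, 38.5, -29.8), 'capz': np.float64(0.05122301803232565), 'top': array([453.3,   5.5,  95.1]), 'n': (np.int64(451), np.int64(64))}
blue {'cap': (array([463.1, 131. ]), 102.6, 38.0, 21.9), 'capz': np.float64(0.05124585980336904), 'top': array([462.5, 130.8,  94.5]), 'n': (np.int64(438), np.int64(64))}
black {'cap': (array([ 390.9, -307.8]), 101.9, 38.7, 4.4), 'capz': np.float64(0.0512317234113312), 'top': array([ 390.2, -306.9,   94.8]), 'n': (np.int64(490), np.int64(68))}
t 30.4 tcp [592.6 373.2 203.4] yaw 6.1 F [-0.3  0.7 -0.2] w 0.0421 j6 0.36 | roll 0.631 shift mm [-387.9   63.4    4.4] rows 8.2
```

Yellow stands in the tray and nothing else has moved. Next is green, at (453.6, 5.4), yaw −30°.

Call:
move_arm(series=[0,0,0,0.126,-0.1,0,0,0,0.126,-0.1,0,0,0,0.126,-0.1,0,0,0,0.126,-0.1,0,0,0,0.126,-0.1,-0.0431,0.007,0,0,-0.1,-0.0431,0.007,0,0,-0.1,-0.0431,0.007,0,0,-0.1,-0.0431,0.007,0,0,-0.1,-0.0431,0.007,0,0,-0.1,-0.0431,0.007,0,0,-0.1,-0.0431,0.007,0,0,-0.1,-0.0431,0.007,0,0,-0.1,-0.0431,0.007,0,0,-0.1,0,0,0.04,0,-0.1,0,0,0,0,-0.1,0,0,0,0,-0.1])

```text
time: 32.15
tcp_pos: [0.4536, 0.0064, 0.1648]
tcp_rot: [0.866, 0.5, -0.001, -0.001]
contact_force: [-0.3, -1.1, 0.3]
width: 0.0418
finger_force: 0.0
```

Run:
```python
from h import *
plan(.4535,.0055,.0605,-30)
s=snap('wrist'); print(capat(s,.4535,.0055,.052))
```

```text
t 32.1 tcp [453.6   6.4 164.8] yaw -30.0 F [-0.3 -1.1  0.3] w 0.0418 j6 0.38 | roll 0.000 shift mm [ -0.8   0.7 104.3] rows 0.0
((array([450.8,   5.7]), 102.1, 38.2, -30.0), 0.0521)
```

Call:
move_arm(series=[-0.0008,0,0.03,0,-0.1,0,0,0.03,0,-0.1,0,0,0.03,0,-0.1,0,0,0.01,0,-0.1,0,0,0.004,0,-0.1,0,0,0,0,-1,0,0,0,0,-1,0,0,0,0,-1,0,0,0,0,-1,0,0,0,0,-1,0,0,0,0,-1,0,0,0,0,-1])

```text
time: 33.4
tcp_pos: [0.4543, 0.0056, 0.0624]
tcp_rot: [0.866, 0.5, 0.001, 0.0]
contact_force: [-0.8, 0.3, 6.6]
width: 0.0157
finger_force: 30.0
```

Call:
move_arm(series=[0,0,-0.03,0,-1,0,0,-0.03,0,-1,0,0,-0.01,0,-1,0,0,0,-0.135,-1,0,0,0,-0.135,-1,0,0,0,-0.135,-1,0,0,0,-0.134,-1,0,0,0,0,-1,0,0,0,0,-1])

```text
time: 34.3
tcp_pos: [0.4536, 0.0054, 0.1309]
tcp_rot: [0.702, 0.712, -0.0, -0.0]
contact_force: [1.1, -0.4, -1.8]
width: 0.0158
finger_force: 30.0
```

Run:
```python
from h import *
plan(.5945,-.009,.1,0.9)
st=bot.get_state()['tcp_pos']
print(st,capat(snap('wrist'),st[0],st[1],st[2]-.009))
```

```text
t 34.3 tcp [453.6   5.4 130.9] yaw 0.8 F [ 1.1 -0.4 -1.8] w 0.0158 j6 -0.15 | roll -0.003 shift mm [-16.7 140.7  30.7] rows 3.0
[0.45357129 0.00544115 0.13085752] ((array([452.3,   4.6]), 102.1, 38.0, 0.7), 0.1206)
```

Call:
move_arm(series=[-0.004,0.0352,0,-0.003,-1,-0.004,0.0352,0,0,-1,-0.004,0.0352,0,0,-1,-0.004,0.0352,0,0,-1,0,0,0,0,-1,0,0,0,0,-1,0,0,0.025,0,-1,0,0,0.025,0,-1,0,0,0.011,0,-1,0,0,0,0,-1,0,0,0,0,-1])

```text
time: 35.45
tcp_pos: [0.5946, -0.0079, 0.071]
tcp_rot: [0.7, 0.714, 0.0, 0.0]
contact_force: [0.6, -0.1, -1.2]
width: 0.016
finger_force: 30.0
```

Call:
move_arm(series=[0,0.004,0,0,-1,0,0.004,0,0,-1,0,0.004,0,0,-1,0,0.004,0,0,-1,0,0.004,0,0,-1,0,0.003,0,0,-1,0,0.003,0,0,-1,0,0,0,0,-1])

```text
time: 36.25
tcp_pos: [0.6215, -0.0075, 0.0704]
tcp_rot: [0.7, 0.714, 0.0, 0.0]
contact_force: [-0.4, -0.3, -1.8]
width: 0.0157
finger_force: 30.0
```

Call:
move_arm(series=[0,0.003,0,0,-1,0,0.003,0,0,-1,0,0.003,0,0,-1,0,0.003,0,0,-1,0,0,0,0,-1])

```text
time: 36.75
tcp_pos: [0.6275, -0.0076, 0.0699]
tcp_rot: [0.7, 0.714, -0.004, -0.004]
contact_force: [-9.0, -1.3, 4.6]
width: 0.0155
finger_force: 30.0
```

Call:
move_arm(series=[0,0.002,0,0,-1,0,0,0,0,-1])

```text
time: 36.95
tcp_pos: [0.6278, -0.0076, 0.0699]
tcp_rot: [0.7, 0.714, -0.006, -0.005]
contact_force: [-11.5, -2.4, 6.8]
width: 0.0158
finger_force: 30.0
```

Call:
move_arm(series=[0,-0.015,0,0,-1,0,-0.015,0,0,-1,0,0,-0.02,0,-1,0,0,-0.04,0,-1,0,0,-0.04,0,-1,0,0,-0.04,0,-1,0,0,0,0.074,-1,0,0,0,0.074,-1,0,0,0,0,-1,0,0,0,0,-1])

```text
time: 37.95
tcp_pos: [0.6052, -0.0077, 0.2103]
tcp_rot: [0.751, 0.661, 0.0, -0.0]
contact_force: [0.6, 0.3, -1.6]
width: 0.0161
finger_force: 30.0
```

Run:
```python
from h import *
plan(.6079,-.3075,.21,-7.5)
```

```text
t 38.0 tcp [605.2  -7.7 210.3] yaw -7.3 F [ 0.6  0.3 -1.6] w 0.0161 j6 -0.00 | roll 0.003 shift mm [-2.969e+02  4.180e+01  2.000e-01] rows 6.2
```

Green wedged at 628, so it stops short and goes to the rail.

Call:
move_arm(series=[-0.0424,0.006,0,0.003,-1,-0.0424,0.006,0,0,-1,-0.0424,0.006,0,0,-1,-0.0424,0.006,0,0,-1,-0.0424,0.006,0,0,-1,-0.0424,0.006,0,0,-1,-0.0424,0.006,0,0,-1,0,0,0,0,-1,0,0,0,0,-1,0,0,0,0,-1])

```text
time: 38.95
tcp_pos: [0.6077, -0.3063, 0.21]
tcp_rot: [0.752, 0.659, 0.0, -0.001]
contact_force: [-0.4, 1.1, -1.7]
width: 0.0156
finger_force: 30.0
```

```bash
cat >> h.py <<'E'
def railcheck(x,y,z):
    plan(x,y,z,-7.5); s=snap('wrist'); W=cloud(s); Z=W[...,2]; st=bot.get_state()['tcp_pos']
    print('cap',capat(s,st[0],st[1],st[2]-.01))
    m=(np.abs(Z-.12)<.004)&(np.abs(W[...,0]-.61)<.06)&(W[...,1]>st[1]+.025)&(W[...,1]<-.17)
    p=np.polyfit(W[m][:,1],W[m][:,0],1); print('bar x here %.4f'%np.polyval(p,st[1]),'slope deg %.1f'%np.degrees(p[0]),m.sum())
E
python3 - <<'E'
from h import *
railcheck(.6079,-.3075,.141)
E
```

```text
t 39.0 tcp [ 607.7 -306.3  210. ] yaw -7.5 F [-0.4  1.1 -1.7] w 0.0156 j6 -0.44 | roll -0.000 shift mm [-1.3  0.4 69. ] rows 0.0
cap ((array([ 606.4, -307.4]), 102.2, 38.6, -7.9), 0.2)
bar x here 0.6066 slope deg 7.3 5084
```

Call:
move_arm(series=[0,0,0.02,0,-1,0,0,0.02,0,-1,0,0,0.02,0,-1,0,0,0.005,0,-1,0,0,0.004,0,-1,0,0,0.001,0,-1,0,0,0,0,-1,0,0,0,0,-0.1,0,0,0,0,-0.1,0,0,0,0,-0.1,0,0,0,0,-0.1,0,0,-0.01,0,-0.1,0,0,-0.02,0,-0.1,0,0,-0.03,0,-0.1,0,0,-0.03,0,-0.1,0,0,0,0,-0.1,0,0,0,0,-0.1])

```text
time: 40.7
tcp_pos: [0.608, -0.3077, 0.2314]
tcp_rot: [0.752, 0.659, 0.0, 0.001]
contact_force: [0.7, 0.8, -0.4]
width: 0.0421
finger_force: 0.0
```

Run:
```python
from h import *
s=snap('wrist'); print('draped',capat(s,.608,-.3075,.131,r=.06),capat(s,.6015,-.365,.131,r=.05))
s=snap('top')
for n,p in dict(blue=(272,201),black=(438,225)).items():
    try: g=saddle(s,*p); print(n,g)
    except Exception as e: print(n,'not seen')
plan(.463,.131,.23,22)
```

```text
draped ((array([ 607., -309.]), 102.2, 38.1, -7.6), 0.1301) ((array([ 600.6, -358.9]), 71.8, 38.5, -7.1), 0.1302)
blue {'cap': (array([492.3, 143. ]), 40.2, 38.0, 23.9), 'capz': np.float64(0.05119938484655673), 'top': array([464.6, 143.1,  98.4]), 'n': (np.int64(158), np.int64(1))}
black not seen
t 40.8 tcp [ 607.  -307.1  229.1] yaw -7.6 F [-0.4 -0.6 -0.2] w 0.0422 j6 -0.44 | roll -0.516 shift mm [460.2  30.6   0. ] rows 9.6
```

Call:
move_arm(series=[0,0,0,-0.129,-0.1,0,0,0,-0.129,-0.1,0,0,0,-0.129,-0.1,0,0,0,-0.129,-0.1,0.046,0.003,0,0,-0.1,0.046,0.003,0,0,-0.1,0.046,0.003,0,0,-0.1,0.046,0.003,0,0,-0.1,0.046,0.003,0,0,-0.1,0.046,0.003,0,0,-0.1,0.046,0.003,0,0,-0.1,0.046,0.003,0,0,-0.1,0.046,0.003,0,0,-0.1,0.046,0.003,0,0,-0.1,0,0,0.03,0,-0.1,0,0,0.03,0,-0.1,0,0,0,0,-0.1,0,0,0,0,-0.1])

```text
time: 42.6
tcp_pos: [0.4625, 0.1301, 0.1697]
tcp_rot: [0.559, 0.829, -0.001, -0.001]
contact_force: [-0.2, 0.6, 0.2]
width: 0.0423
finger_force: 0.0
```

Run:
```python
from h import *
plan(.463,.131,.0615,22)
s=snap('wrist'); print(capat(s,.463,.131,.052))
```

```text
t 42.6 tcp [462.5 130.1 169.7] yaw 22.0 F [-0.2  0.6  0.2] w 0.0423 j6 -0.25 | roll -0.000 shift mm [  0.6   1.1 108.2] rows 0.0
((array([460.2, 131.3]), 101.9, 38.0, 22.1), 0.0521)
```

Call:
move_arm(series=[0.0006,0.0005,0.03,0,-0.1,0,0,0.03,0,-0.1,0,0,0.03,0,-0.1,0,0,0.014,0,-0.1,0,0,0.004,0,-0.1,0,0,0,0,-1,0,0,0,0,-1,0,0,0,0,-1,0,0,0,0,-1,0,0,0,0,-1,0,0,0,0,-1,0,0,0,0,-1])

```text
time: 43.85
tcp_pos: [0.4638, 0.1309, 0.0634]
tcp_rot: [0.559, 0.829, 0.0, 0.001]
contact_force: [-0.6, -0.5, 5.8]
width: 0.0159
finger_force: 30.0
```

Call:
move_arm(series=[0,0,-0.03,0,-1,0,0,-0.03,0,-1,0,0,-0.01,0,-1,0,0,0,0.123,-1,0,0,0,0.123,-1,0,0,0,0.122,-1,0,0,0,0,-1,0,0,0,0,-1])

```text
time: 44.65
tcp_pos: [0.463, 0.1309, 0.1318]
tcp_rot: [0.701, 0.714, -0.0, -0.0]
contact_force: [-0.5, 0.5, -1.9]
width: 0.0159
finger_force: 30.0
```

Run:
```python
from h import *
plan(.5945,-.009,.0695,0.9)
st=bot.get_state()['tcp_pos']
print(st,capat(snap('wrist'),st[0],st[1],st[2]-.009))
```

```text
t 44.6 tcp [463.  130.9 131.8] yaw 1.1 F [-0.5  0.5 -1.9] w 0.0159 j6 0.11 | roll 0.003 shift mm [-141.9  129.3   62.2] rows 4.0
[0.46304464 0.13089902 0.13184541] ((array([461.8, 132.8]), 102.3, 38.4, 0.8), 0.1205)
```

Call:
move_arm(series=[-0.0288,0.0259,0,0.003,-1,-0.0288,0.0259,0,0,-1,-0.0288,0.0259,0,0,-1,-0.0288,0.0259,0,0,-1,-0.0288,0.0259,0,0,-1,0,0,0,0,-1,0,0,0,0,-1,0,0,0.025,0,-1,0,0,0.025,0,-1,0,0,0.01,0,-1,0,0,0,0,-1,0,0,0,0,-1])

```text
time: 45.9
tcp_pos: [0.5951, -0.0107, 0.0732]
tcp_rot: [0.702, 0.712, 0.0, 0.0]
contact_force: [-0.3, 0.0, -1.6]
width: 0.016
finger_force: 30.0
```

Call:
move_arm(series=[0,0.004,0,0,-1,0,0.004,0,0,-1,0,0.004,0,0,-1,0,0.004,0,0,-1,0,0.004,0,0,-1,0,0.003,0,0,-1,0,0.003,0,0,-1,0,0,0,0,-1])

```text
time: 46.7
tcp_pos: [0.6213, -0.011, 0.0723]
tcp_rot: [0.702, 0.712, 0.0, 0.0]
contact_force: [0.7, 0.4, -0.6]
width: 0.0156
finger_force: 30.0
```

Call:
move_arm(series=[0,0.003,0,0,-1,0,0.003,0,0,-1,0,0.003,0,0,-1,0,0.003,0,0,-1,0,0,0,0,-1])

```text
time: 47.2
tcp_pos: [0.6335, -0.0108, 0.0725]
tcp_rot: [0.702, 0.712, 0.0, 0.0]
contact_force: [-0.2, 0.1, -0.9]
width: 0.0165
finger_force: 30.0
```

Call:
move_arm(series=[0,0.003,0,0,-1,0,0.003,0,0,-1,0,0.003,0,0,-1,0,0.002,0,0,-1,0,0.002,0,0,-1,0,0,0,0,-1])

```text
time: 47.8
tcp_pos: [0.6462, -0.0106, 0.0724]
tcp_rot: [0.702, 0.712, 0.0, 0.0]
contact_force: [0.1, -0.2, -1.3]
width: 0.0158
finger_force: 30.0
```

Call:
move_arm(series=[0,0.002,0,0,-1,0,0.002,0,0,-1,0,0.002,0,0,-1,0,0.002,0,0,-1,0,0,0,0,-1])

```text
time: 48.3
tcp_pos: [0.6543, -0.0106, 0.0725]
tcp_rot: [0.703, 0.712, 0.0, 0.0]
contact_force: [0.3, 0.9, -2.3]
width: 0.0159
finger_force: 30.0
```

Call:
move_arm(series=[0,0.002,0.001,0,-1,0,0.002,0.0005,0,-1,0,0.002,0,0,-1,0,0.002,0,0,-1,0,0,0,0,-1])

```text
time: 48.8
tcp_pos: [0.6623, -0.0104, 0.0709]
tcp_rot: [0.702, 0.712, 0.0, 0.0]
contact_force: [0.3, 1.0, -2.1]
width: 0.0158
finger_force: 30.0
```

Call:
move_arm(series=[0,0.002,0,0,-1,0,0.002,0,0,-1,0,0.002,0,0,-1,0,0.002,0,0,-1,0,0,0,0,-1])

```text
time: 49.3
tcp_pos: [0.6702, -0.0102, 0.0709]
tcp_rot: [0.703, 0.712, 0.0, 0.0]
contact_force: [-0.2, 0.3, -1.4]
width: 0.0158
finger_force: 30.0
```

Call:
move_arm(series=[0,0.002,0,0,-1,0,0.002,0,0,-1,0,0.002,0,0,-1,0,0.002,0,0,-1,0,0,0,0,-1])

```text
time: 49.8
tcp_pos: [0.6766, -0.0098, 0.0707]
tcp_rot: [0.702, 0.712, -0.001, -0.001]
contact_force: [-3.7, 1.7, 0.2]
width: 0.0156
finger_force: 30.0
```

Call:
move_arm(series=[0,0.002,0,0,-1,0,0.002,0,0,-1,0,0,0,0,-1])

```text
time: 50.1
tcp_pos: [0.6775, -0.0098, 0.0705]
tcp_rot: [0.702, 0.712, -0.003, -0.004]
contact_force: [-8.7, 1.4, 4.5]
width: 0.0159
finger_force: 30.0
```

Call:
move_arm(series=[0,-0.01,0,0,-1,0,-0.01,0,0,-1,0,0,-0.02,0,-1,0,0,-0.04,0,-1,0,0,-0.04,0,-1,0,0,0,-0.094,-1,0,0,0,0,-1,0,0,0,0,-1])

```text
time: 50.9
tcp_pos: [0.6611, -0.0108, 0.1705]
tcp_rot: [0.669, 0.743, -0.0, -0.0]
contact_force: [0.1, -0.3, -1.0]
width: 0.016
finger_force: 30.0
```

Run:
```python
from h import *
plan(.6022,.2936,.17,6.2)
```

```text
t 50.9 tcp [661.1 -10.8 170.5] yaw 6.0 F [ 0.1 -0.3 -1. ] w 0.0160 j6 -0.23 | roll -0.003 shift mm [308.9 -25.7   0.4] rows 6.5
```

Blue wedged at 677.5, past the flag, so it goes in the middle of the tray.

Call:
move_arm(series=[0.0441,-0.0037,0,-0.003,-1,0.0441,-0.0037,0,0,-1,0.0441,-0.0037,0,0,-1,0.0441,-0.0037,0,0,-1,0.0441,-0.0037,0,0,-1,0.0441,-0.0037,0,0,-1,0.0441,-0.0037,0,0,-1,0,0,0,0,-1,0,0,0,0,-1,0,0,0,0,-1])

```text
time: 51.9
tcp_pos: [0.6022, 0.2923, 0.17]
tcp_rot: [0.668, 0.745, -0.001, 0.0]
contact_force: [0.2, -1.0, -0.9]
width: 0.0161
finger_force: 30.0
```

Run:
```python
from h import *
plan(.6022,.2936,.068,6.2)
st=bot.get_state()['tcp_pos']; s=snap('wrist')
print(capat(s,st[0],st[1],st[2]-.009)); print(capat(s,.5936,.3731,.056,r=.06))
s=snap('top'); print('black',saddle(s,438,225))
```

```text
t 51.9 tcp [602.2 292.3 170. ] yaw 6.2 F [ 0.2 -1.  -0.9] w 0.0161 j6 0.24 | roll 0.001 shift mm [  1.4   0.3 102. ] rows 0.0
((array([600.7, 294.1]), 102.2, 38.1, 6.4), 0.1586)
((array([592.9, 374.9]), 102.3, 37.4, 6.2), 0.0561)
black {'cap': (array([ 363.4, -329.8]), 81.6, 38.8, 1.9), 'capz': np.float64(0.050963653560945454), 'top': array([ 353.6, -329.6,   94.7]), 'n': (np.int64(355), np.int64(71))}
```

Call:
move_arm(series=[0,0,0.03,0,-1,0,0,0.03,0,-1,0,0,0.025,0,-1,0,0,0.01,0,-1,0,0,0.005,0,-1,0,0,0.003,0,-1,0,0,0,0,-1,0,0,0,0,-0.1,0,0,0,0,-0.1,0,0,0,0,-0.1,0,0,0,0,-0.1,0,0,-0.02,0,-0.1,0,0,-0.04,0,-0.1,0,0,-0.04,0,-0.1,0,0,-0.06,0,-0.1,0,0,0,0,-0.1,0,0,0,0,-0.1,0,0,0,0,-0.1])

```text
time: 53.8
tcp_pos: [0.6015, 0.2933, 0.2166]
tcp_rot: [0.667, 0.745, -0.001, -0.001]
contact_force: [0.7, 0.2, -0.7]
width: 0.0422
finger_force: 0.0
```

Run:
```python
from h import *
s=snap('wrist'); print('blue in tray',capat(s,.602,.294,.056,r=.06))
t=snap('top'); print('black',capat(t,.354,-.33,.051,r=.08)); 
u=np.linalg.inv(t['extrinsics'])@np.array([.354,-.33,.095,1]); U,V=int(t['fx']*u[0]/u[2]+t['cx']),int(t['fy']*u[1]/u[2]+t['cy']); print(U,V)
cv2.imwrite('pics/b.png',cv2.resize(t['pixels'][V-60:V+60,U-80:U+80],(640,480),interpolation=cv2.INTER_CUBIC))
plan(.354,-.33,.22,0)
```

```text
blue in tray ((array([602.2, 294.7]), 102.2, 38.8, 6.4), 0.0561)
black ((array([ 353.7, -330.9]), 101.0, 38.7, 4.5), 0.0511)
451 238
t 53.9 tcp [601.4 293.2 215.8] yaw 6.3 F [-0.1  0.  -0.6] w 0.0422 j6 0.24 | roll 0.110 shift mm [-623.2 -247.4   -2.5] rows 14.0
```

View pics/b.png

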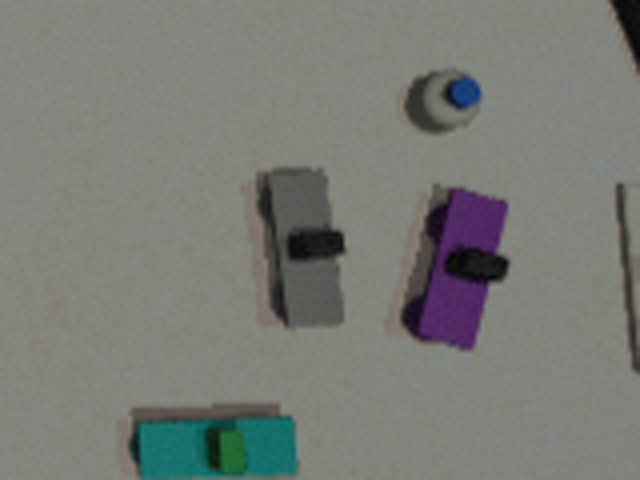

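The crop shows the grey-capped black saddle at (305,245), knocked a few cm but standing. The purple decoy is at (475,265). Next is black.

Call:
move_arm(series=[-0.0402,-0.0197,0,0.031,-0.1,-0.0402,-0.0197,0,0,-0.1,-0.0402,-0.0197,0,0,-0.1,-0.0402,-0.0197,0,0,-0.1,-0.0402,-0.0197,0,0,-0.1,-0.0402,-0.0197,0,0,-0.1,-0.0402,-0.0197,0,0,-0.1,-0.0402,-0.0197,0,0,-0.1,-0.0402,-0.0197,0,0,-0.1,-0.0402,-0.0197,0,0,-0.1,-0.0402,-0.0197,0,0,-0.1,-0.0402,-0.0197,0,0,-0.1,-0.0402,-0.0197,0,0,-0.1,-0.0402,-0.0197,0,0,-0.1,-0.0402,-0.0197,0,0,-0.1,0,0,0.04,0,-0.1,0,0,0,0,-0.1,0,0,0,0,-0.1])

```text
time: 55.7
tcp_pos: [0.356, -0.3301, 0.1768]
tcp_rot: [0.679, 0.734, 0.001, -0.002]
contact_force: [0.6, -0.2, 0.4]
width: 0.0426
finger_force: 0.0
```

Run:
```python
from h import *
s=snap('wrist'); c=capat(s,.3537,-.3309,.052); print(c)
plan(.3537,-.3309,.0615,4.5)
```

```text
((array([ 351.2, -331.4]), 102.2, 37.9, 3.8), 0.0521)
t 55.8 tcp [ 356.9 -330.6  178. ] yaw 4.6 F [-0.6 -0.4  0.9] w 0.0424 j6 -0.97 | roll 0.001 shift mm [-1.000e-01 -3.200e+00  1.165e+02] rows 0.1
```

Call:
move_arm(series=[0,-0.003,0.03,0,-0.1,0,0,0.03,0,-0.1,0,0,0.03,0,-0.1,0,0,0.02,0,-0.1,0,0,0.005,0,-0.1,0,0,0,0,-1,0,0,0,0,-1,0,0,0,0,-1,0,0,0,0,-1,0,0,0,0,-1,0,0,0,0,-1,0,0,0,0,-1])

```text
time: 56.95
tcp_pos: [0.3541, -0.3323, 0.0642]
tcp_rot: [0.679, 0.734, -0.0, 0.001]
contact_force: [-1.6, 0.4, 5.2]
width: 0.0159
finger_force: 30.0
```

Call:
move_arm(series=[0,0,-0.03,0,-1,0,0,-0.03,0,-1,0,0,-0.01,0,-1,0,0,0,0.064,-1,0,0,0,0,-1,0,0,0,0,-1])

```text
time: 57.55
tcp_pos: [0.3532, -0.331, 0.1321]
tcp_rot: [0.701, 0.713, 0.0, -0.001]
contact_force: [-0.4, 0.3, -0.7]
width: 0.0158
finger_force: 30.0
```

Run:
```python
from h import *
plan(.5945,-.009,.0695,0.9)
st=bot.get_state()['tcp_pos']
print(st,capat(snap('wrist'),st[0],st[1],st[2]-.009))
```

```text
t 57.5 tcp [ 353.2 -331.   132.1] yaw 0.9 F [-0.4  0.3 -0.7] w 0.0158 j6 -0.91 | roll 0.000 shift mm [318.  246.4  62.8] rows 8.4
[ 0.35320973 -0.33097032  0.13206122] ((array([ 352. , -329.5]), 101.9, 38.0, 1.0), 0.1201)
```

Call:
move_arm(series=[0.0352,0.0274,0,0,-1,0.0352,0.0274,0,0,-1,0.0352,0.0274,0,0,-1,0.0352,0.0274,0,0,-1,0.0352,0.0274,0,0,-1,0.0352,0.0274,0,0,-1,0.0352,0.0274,0,0,-1,0.0352,0.0274,0,0,-1,0.0352,0.0274,0,0,-1,0,0,0,0,-1,0,0,0,0,-1,0,0,0.02,0,-1,0,0,0,0,-1])

```text
time: 58.9
tcp_pos: [0.5924, -0.012, 0.1104]
tcp_rot: [0.702, 0.712, -0.002, -0.002]
contact_force: [-0.9, -0.3, -1.2]
width: 0.0159
finger_force: 30.0
```

Run:
```python
from h import *
st=bot.get_state()['tcp_pos']
plan(.5945,-.0105,.0715,0.9)
print(capat(snap('wrist'),st[0],st[1],st[2]-.012))
```

```text
t 58.9 tcp [592.4 -12.  110.4] yaw 0.8 F [-0.9 -0.3 -1.2] w 0.0159 j6 -0.15 | roll -0.002 shift mm [ 1.4  2.4 38.9] rows 0.1
((array([591. , -10.4]), 102.3, 38.2, 0.8), 0.0984)
```

Shift 1.4 mm to +y, lower, and slide.

Call:
move_arm(series=[0.0014,0.002,0.015,0,-1,0,0,0.015,0,-1,0,0,0.01,0,-1,0,0,0,0,-1,0,0.004,0,0,-1,0,0.004,0,0,-1,0,0.004,0,0,-1,0,0.004,0,0,-1,0,0.004,0,0,-1,0,0.003,0,0,-1,0,0.003,0,0,-1,0,0,0,0,-1])

```text
time: 60.15
tcp_pos: [0.6237, -0.0098, 0.0727]
tcp_rot: [0.702, 0.712, -0.0, 0.0]
contact_force: [-0.9, -2.3, -1.7]
width: 0.0158
finger_force: 30.0
```

Call:
move_arm(series=[0,0.003,0,0,-1,0,0.003,0,0,-1,0,0.003,0,0,-1,0,0.003,0,0,-1,0,0,0,0,-1])

```text
time: 60.65
tcp_pos: [0.6282, -0.0097, 0.0723]
tcp_rot: [0.701, 0.713, -0.006, -0.005]
contact_force: [-12.6, -3.8, 6.3]
width: 0.0159
finger_force: 30.0
```

Wedged at 628, so black stops short and goes to the rail.

Call:
move_arm(series=[0,-0.015,0,0,-1,0,-0.015,0,0,-1,0,0,-0.02,0,-1,0,0,-0.04,0,-1,0,0,-0.04,0,-1,0,0,-0.04,0,-1,0,0,0,0.073,-1,0,0,0,0.073,-1,0,0,0,0,-1,0,0,0,0,-1])

```text
time: 61.65
tcp_pos: [0.6057, -0.009, 0.2129]
tcp_rot: [0.751, 0.66, 0.001, -0.0]
contact_force: [0.2, 0.4, -1.6]
width: 0.0155
finger_force: 30.0
```

Run:
```python
from h import *
plan(.6145,-.252,.212,-7.5)
```

```text
t 61.6 tcp [605.7  -9.  212.9] yaw -7.4 F [ 0.2  0.4 -1.6] w 0.0155 j6 -0.00 | roll 0.002 shift mm [-239.8   40.4    0.6] rows 5.1
```

Call:
move_arm(series=[-0.04,0.0067,0,0,-1,-0.04,0.0067,0,0,-1,-0.04,0.0067,0,0,-1,-0.04,0.0067,0,0,-1,-0.04,0.0067,0,0,-1,-0.04,0.0067,0,0,-1,0,0,0,0,-1,0,0,0,0,-1,0,0,0,0,-1])

```text
time: 62.55
tcp_pos: [0.614, -0.2515, 0.2126]
tcp_rot: [0.752, 0.66, 0.0, -0.001]
contact_force: [-0.1, 0.4, -2.0]
width: 0.0158
finger_force: 30.0
```

Run:
```python
from h import *
railcheck(.6145,-.252,.142)
```

```text
t 62.5 tcp [ 614.  -251.5  212.6] yaw -7.4 F [-0.1  0.4 -2. ] w 0.0158 j6 -0.36 | roll 0.001 shift mm [-0.5  0.6 70.6] rows 0.0
cap ((array([ 613. , -249.8]), 102.2, 38.0, -7.3), 0.2005)
bar x here 0.6137 slope deg 7.0 2299
```

Call:
move_arm(series=[0,0.0005,0.02,0,-1,0,0,0.02,0,-1,0,0,0.02,0,-1,0,0,0.005,0,-1,0,0,0.004,0,-1,0,0,0.002,0,-1,0,0,0,0,-1,0,0,0,0,-0.1,0,0,0,0,-0.1,0,0,0,0,-0.1,0,0,0,0,-0.1,0,0,-0.01,0,-0.1,0,0,-0.02,0,-0.1,0,0,-0.03,0,-0.1,0,0,-0.04,0,-0.1,0,0,-0.04,0,-0.1])

```text
time: 64.2
tcp_pos: [0.6142, -0.2527, 0.2839]
tcp_rot: [0.752, 0.659, 0.0, -0.0]
contact_force: [1.5, -0.8, 0.1]
width: 0.0424
finger_force: 0.0
```

Call:
move_arm(series=[0.03,-0.04,-0.01,0,-0.1,0.03,-0.04,0,0,-0.1,0.03,-0.04,0,0,-0.1,0.03,-0.04,0,0,-0.1,0.03,-0.04,0,0,-0.1,0,0,0,0,-0.1,0,0,0,0,-0.1])

```text
time: 64.9
tcp_pos: [0.4364, -0.0783, 0.2932]
tcp_rot: [0.751, 0.66, 0.001, 0.002]
contact_force: [-0.2, 0.1, -0.4]
width: 0.0425
finger_force: 0.0
```

Run:
```python
from h import *
plan(.5,-.2,.3)
t=snap('top'); cv2.imwrite('pics/end_t.png',t['pixels']); s=snap('scene'); cv2.imwrite('pics/end_s.png',s['pixels'])
for n,p in dict(white=(.6017,-.358),green=(.608,-.308),black=(.6145,-.25)).items(): print(n,capat(t,*p,.13,r=.06))
for n,p in dict(yellow=(.593,.374),blue=(.602,.294)).items(): print(n,capat(t,*p,.055,r=.06))
```

```text
t 64.9 tcp [436.4 -78.3 293.2] yaw -7.4 F [-0.2  0.1 -0.4] w 0.0425 j6 -0.20 | roll -0.000 shift mm [-112.4   78.8   -6.4] rows 2.9
white ((array([ 603.3, -358.9]), 103.5, 39.1, -7.4), 0.1296)
green ((array([ 609.1, -308.8]), 103.0, 38.9, -7.5), 0.1294)
black ((array([ 607.6, -298.8]), 85.4, 18.8, -7.2), 0.1291)
yellow ((array([596. , 374.6]), 103.1, 39.6, 5.1), 0.0555)
blue ((array([604.7, 294.9]), 102.7, 38.9, 6.3), 0.0554)
```

View pics/end_s.png

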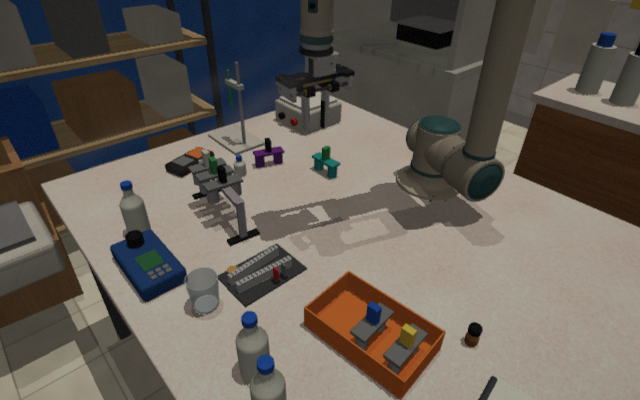

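View pics/end_t.png

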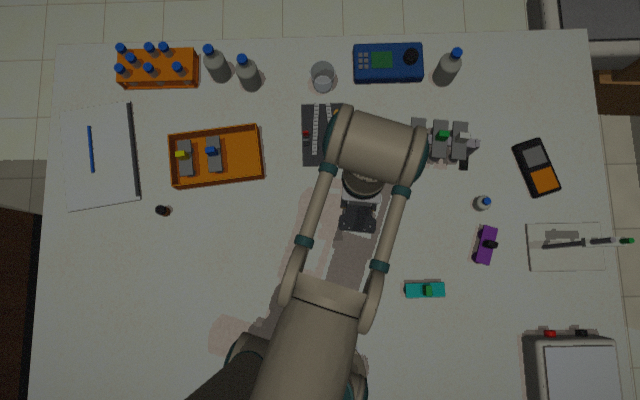

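The scene view shows three saddles draped on the rail (205–225, 160–180), and blue (373,312) and yellow (408,335) in the tray. The vial (473,333), small bottle (240,165) and brass cap (232,268) are still in place. I'll check black's level by depth, then hand in.

Run:
```python
from h import *
s=snap('scene'); W=cloud(s); z=W[...,2]
m=(np.abs(W[...,1]+.25)<.025)&(np.abs(W[...,0]-.6145)<.07)&(np.abs(z-.13)<.01)
c=rect(W[m]); q=np.percentile(z[m],[10,50,90]); print(m.sum(),c,q)
if m.sum()>50 and abs(q[1]-.13)<.005: print(order.job_done())
```

```text
359 (array([ 616.6, -247.6]), 101.2, 42.4, -7.8) [0.12318094 0.12836477 0.13079406]
the job is handed in; nothing more can be done
None
```

All five saddles were gauged in order: white, green and black stopped short of the red flag and are draped on the drying rail; yellow and blue went past and stand in the orange tray; the job is handed in, with its result not reported back.

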